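# Find the hidden catch of the seasoning box

### The arm

A 7-joint arm with a two-finger parallel gripper is mounted at the origin on the work surface. World frame = base frame: x ahead of the robot, y to its left, z up, the work surface at z = 0. Lengths are in m, angles in rad, forces in N, time in s.
With the tool pointing down it reaches from about 0.4 to 0.85 m from the base axis. Payload 10.4 kg.
Tool frame: the origin (TCP) lies midway between the tips of the shut fingers; the grasp point (between the pads) lies 19 mm behind it; z points along the fingers, y is the line along which they close (so a half turn about z gives the same grasp; the last joint's range is limited). The gripper opens to 87 mm and grips with 3 to 60 N. Pads are 19 mm wide; open, the fingers measure 117 mm over their backs; the gripper's body (75 mm by 190 mm) begins 51 mm behind the grasp point.
Start: joints at [-1.22, 0.332, -0.065, 1.46, 0.022, 1.35, -0.088], TCP at [0.228, 0.582, 0.223] pointing down, gripper open.
Joint ranges: [-2.6, 2.6], [-0.5, 2.12], [-1.47, 1.34], [0.16, 2.42], [-1.27, 4.41], [0.06, 2.06], [-2.6, 2.6]. Speed limits (rad/s): [2.22, 2.22, 2.79, 2.79, 3.14, 3.14, 3.14].

### API

Orientations are given as a unit quaternion [x, y, z, w].
In Python, from bench import r gives the robot as it stands.
- The arm moves only by the tool arm_command, never from a script. Its argument "moves" is one flat list of numbers, 4 for each row, row after row: the shift along the tool's x, y, z in cm, then the turn about the tool's z in degrees. A call has 1 to 12 rows; each row shifts and turns the commanded pose from where the row before left it, along the tool's axes as they then stand; what a row does not reach is not made up. A row lasts 1/12 s, in which the tool goes at most 41.7 mm and 7.16 degrees, less where a joint would pass 70% of its speed; a pose out of reach is approached as far as the arm can. A call with a gripper value outside its range is refused whole. "fingers" is the opening in per cent of the stroke, from 0 (shut) to 100 (fully open), set as the call begins (left out, the last holds). The fingers move at their own pace and stop on an object; "squeeze" is the grip in N (left out, the last holds). Time passes only in rows, so rows that do not move let the fingers close. It gives the time, the measured TCP pose, the force, the opening and the grip force at its end, in the units of the state.
- r.read_state(): the state, without advancing time (a new reading comes with each control period).
- r.camera(name): name is "scene" or "top" or "wrist"; returns the picture (384x512x3 uint8, red, green, blue); there is no depth.
- r.camera_info(name): a dict with "fx", "fy", "cx", "cy" (pixels), "origin" and "attitude" of the camera in the world. Camera axes: x right, y up, looking along -z (the intrinsics and any distortion apply to the point x, -y, -z); pixel columns grow to the right and rows downward; lengths in m; the calibration is good to about 2 mm. A picture is of the moment at which its call begins: read the wrist's pose just before it. camera_info takes no time and is no camera call; for the wrist camera it gives the pose at the moment of the call.
- r.close_job(): hands the job in; it is judged then, once.
The state is a dict: "time": time; "joint_positions": joint angles; "joint_vel": joint speeds; "joint_torque": joint torques, N m; "ee_pos": TCP position; "eef_rot": TCP orientation; "ft_force": force on the tool from outside, world axes, zero at the start; "torque": the same for the moment, N m; "width": finger opening in m; "grip_force": force on a finger pad.
Only numpy, scipy, OpenCV 4.12 (cv2) and the standard library are available. Lean on these libraries where they do the work, as an engineer would, in place of code of your own. Each camera call takes 0.05 s, during which the arm holds its last target. There are 200 camera calls.

### The job

Open the low steel seasoning box on the griddle counter: one of the four identical flush discs in its flat top is a concealed push-catch, the other three are fixed blanks. Feel across the discs with your fingertips, pressing gently, find the one that gives and press it fully in so that the catch lifts the lid ajar, then draw clear. Do not touch the lid itself, and leave the bowls, bottle and other things where they stand; nothing is to be picked up.

Things in the scene. Friction and masses are not known exactly. Their poses are not given: they have to be found in the camera images.
- box: low stainless seasoning box, 280 (x) x 440 (y) x 60 high, fixed to the counter; origin at the centre of its underside, z up, -x towards the robot's side, +y to the left. The near part of its flat top holds a row of four identical flush metal discs, 52 across, each in a 54 round hole and its face 2 below the top (58 above the counter). One disc is the push-catch, the other three are rigid blanks; which is which changes and cannot be seen.
- spot1 (a point): centre of the face of the first, leftmost (+y end) disc in the row (fixed to the box; does not move with the disc); discs are 80 apart in a row along the box's y, 85 to the near side of the box's centre
- spot2 (a point): centre of the face of the second disc in the row (fixed to the box; does not move with the disc); discs are 80 apart in a row along the box's y, 85 to the near side of the box's centre
- spot3 (a point): centre of the face of the third disc in the row (fixed to the box; does not move with the disc); discs are 80 apart in a row along the box's y, 85 to the near side of the box's centre
- spot4 (a point): centre of the face of the fourth, rightmost (-y end) disc in the row (fixed to the box; does not move with the disc); discs are 80 apart in a row along the box's y, 85 to the near side of the box's centre
- catch (a joint): travel of the push-catch disc, straight down: 0 = not pressed, 0.006 m = fully in. It gives at about 4 N and takes under 8 N pressed slowly (more if pushed fast); it has no return spring and stays where it is pushed to. As it goes in it tips the lid up in proportion. The blanks do not give at all.
- lid (a joint): angle of the lid: 0 = shut, 0.3 rad = fully ajar (its limit), reached when the catch is fully in; it stays there, counterbalanced
- lid_edge (a point): middle of the lid's near, free edge, at its top face. The lid is a plain steel plate 138 (x) x 266 (y), flush with the box's top when shut, hinged along its far edge; its free edge lies 72 beyond the row of disc centres and rises about 41
- dip_bowl: small white dip bowl, 72 wide, 34 high, on the box's far left corner; bystander, origin at the centre of its underside
- salt_tin: low dark steel tin, 54 wide, 42 high, on the box's far right corner; bystander, origin at the centre of its underside
- mill: dark wooden pepper mill, 56 wide, 152 high, on the counter left of the box; bystander, origin at the centre of its underside
- soy_bottle: amber bottle, 62 wide, 200 high, on the counter left of the box; bystander, origin at the centre of its underside
- blue_bowl: blue bowl, 120 wide, 65 high, on the counter right of the box; bystander, origin at the centre of its underside
- rest: small white ceramic chopstick rest, 50 x 22 x 14 high, on the left end of the box's top beside the row of discs; bystander, origin at the centre of its underside

How it is judged:
By the outcome, as a careful person would: the job done as asked, in the order asked, and still so for the second after the job is handed in, with the robot touching nothing.
It also fails if it takes over 48 s, if anything falls off the work surface, if the arm or the gripper's body presses on something with over 40 N, if the wrist force passes 120 N, or if a joint passes its speed limit or range.

## Working session

There is one attempt and no reset: what is moved stays moved. The work goes in short steps, Python scripts to look and compute and a tool call to move; the robot and the scene stay as the last step left them, time stands still between calls to the robot, and variables do not carry over. Pictures are saved under pics/ and viewed, at most 10 in all, crops included, and the job is handed in when it is done.

Besides the shell and the picture viewer there is one more tool, called in YAML: its name, and indented under it one key for each argument. arm_command: Moves the arm, as the interface text tells. Its arguments: {"type":"object","properties":{"moves":{"type":"array"},"fingers":{"type":"number"},"squeeze":{"type":"number"}},"required":["moves"]}

```bash
mkdir -p pics; ls; python3 - <<'E'
from bench import r
import cv2,numpy as np
s=r.read_state();print({k:np.round(v,3).tolist() for k,v in s.items()})
a=[]
for n in("top","scene"):
    im=r.camera(n);cv2.imwrite(f"pics/{n}0.png",im[:,:,::-1]);i=r.camera_info(n);print(n,i)
E
```

```text
pics
{'time': 0.0, 'joint_positions': [-1.22, 0.333, -0.065, 1.461, 0.022, 1.35, -0.088], 'joint_vel': [-0.001, -0.001, -0.001, -0.001, 0.001, 0.0, -0.001], 'joint_torque': [-0.001, -62.325, 0.024, -38.989, -0.062, 0.04, 0.0], 'ee_pos': [0.228, 0.581, 0.222], 'eef_rot': [0.186, 0.983, -0.001, -0.0], 'ft_force': [-0.397, 0.259, -0.132], 'torque': [0.033, 0.058, -0.01], 'grip_force': 0.0, 'width': 0.087}
top {'fx': 441.351688062519, 'fy': 441.351688062519, 'cx': 257.13491956149005, 'cy': 193.02291981282306, 'origin': array([0.38748573, 0.06013716, 1.07333583]), 'attitude': array([-0.06804709,  0.07864625,  0.7375424 , -0.66724476])}
scene {'fx': 458.6197199767706, 'fy': 458.6197199767706, 'cx': 255.18660209464088, 'cy': 189.19627995077624, 'origin': array([ 1.07504954, -0.63013582,  0.91726536]), 'attitude': array([0.35492052, 0.10831372, 0.28571494, 0.88355336])}
```

View pics/top0.png

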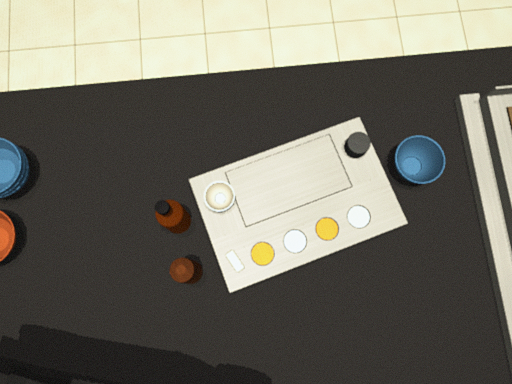

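View pics/scene0.png

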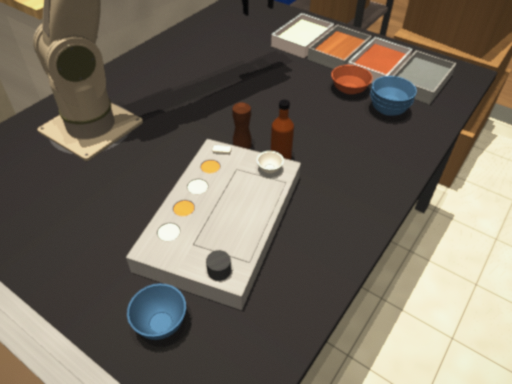

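The top view shows discs 1–4 at about (263,254), (295,241), (327,229) and (358,217). The chopstick rest is at (235,261), the mill at (182,270), and the lid is beyond the row.

```bash
cat > h.py <<'E'
import numpy as np,cv2
from scipy.spatial.transform import Rotation as R
def plane(info,uv,z):
    uv=np.atleast_2d(uv).astype(float)
    d=np.c_[(uv[:,0]-info["cx"])/info["fx"],-(uv[:,1]-info["cy"])/info["fy"],-np.ones(len(uv))]
    d=R.from_quat(info["attitude"]).apply(d);o=info["origin"]
    return o+d*((z-o[2])/d[:,2])[:,None]
E
python3 - <<'E'
from h import *
from bench import r
G={"top":[(263,254),(295,241),(327,229),(358,217)],"scene":[(210,167),(198,187),(184,208),(169,232)]}
for n,g in G.items():
    im=cv2.imread(f"pics/{n}0.png");i=r.camera_info(n);P=[]
    hsv=cv2.cvtColor(im,cv2.COLOR_BGR2HSV)
    for k,(u,v) in enumerate(g):
        m=cv2.inRange(hsv,(12,120,100),(35,255,255)) if k%2==0 else cv2.inRange(im,(232,)*3,(255,)*3)
        w=np.zeros_like(m);cv2.circle(w,(u,v),15,255,-1);m&=w
        c=max(cv2.findContours(m,0,2)[0],key=cv2.contourArea);M=cv2.moments(c);P.append((M['m10']/M['m00'],M['m01']/M['m00']));print(n,k,np.round(P[-1],1),cv2.contourArea(c))
    X=plane(i,P,.058);print(X.round(4),np.linalg.norm(np.diff(X,axis=0),axis=1).round(4))
    d=X[3]-X[0];print("yaw of row (box -y)",np.degrees(np.arctan2(d[1],d[0])))
s=r.read_state();Rt=R.from_quat(s["eef_rot"]).as_matrix();print(Rt.round(3),s["ee_pos"])
E
```

```text
top 0 [262.2 253.4] 364.0
top 1 [294.5 240.9] 329.0
top 2 [326.6 228.4] 358.0
top 3 [358.1 216.4] 314.5
[[ 0.4592  0.0365  0.058 ]
 [ 0.4801 -0.0402  0.058 ]
 [ 0.5013 -0.1175  0.058 ]
 [ 0.5219 -0.1942  0.058 ]] [0.0795 0.0802 0.0794]
yaw of row (box -y) -74.80352193035286
scene 0 [209.9 166.1] 163.0
scene 1 [197.1 186.4] 157.0
scene 2 [183.4 207.8] 216.5
scene 3 [168.4 231.9] 216.0
[[ 0.4582  0.038   0.058 ]
 [ 0.4801 -0.0407  0.058 ]
 [ 0.5007 -0.117   0.058 ]
 [ 0.5228 -0.1948  0.058 ]] [0.0816 0.079  0.0809]
yaw of row (box -y) -74.49411399846363
[[-0.931  0.365 -0.   ]
 [ 0.365  0.931 -0.001]
 [-0.    -0.001 -1.   ]] [0.22809643 0.58152985 0.22184083]
```

arm_command:
  moves: [0,0,-2.5,0,0,0,-2.5,0,0,0,-2.5,0,0,0,0,6.7,0,0,0,6.7,0,0,0,6.7,0,0,0,6.7,0,0,0,6.7,0,0,0,6.7,0,0,0,6.7,0,0,0,6.4]
  fingers: 0

```text
time: 1.02
ee_pos: [0.2281, 0.5817, 0.2971]
eef_rot: [0.609, 0.793, -0.0, 0.0]
ft_force: [0.0, -0.3, 0.4]
width: 0.0215
grip_force: 0.0
```

```bash
python3 - <<'E'
from h import *
from bench import r
i=r.camera_info("top")
print("mill",plane(i,[(182,270)],.15),"soy",plane(i,[(163,208)],.2))
s=r.read_state();Rt=R.from_quat(s["eef_rot"]).as_matrix();print(Rt.round(3),s["ee_pos"],s["width"])
p=np.array([.459,.0370,.058]);print(Rt.T@(p-s["ee_pos"]))
E
```

```text
mill [[0.43533151 0.20668264 0.15      ]] soy [[0.55897694 0.22863636 0.2       ]]
[[-0.258  0.966 -0.   ]
 [ 0.966  0.258 -0.001]
 [-0.001 -0.    -1.   ]] [0.22810898 0.58168087 0.29705993] 0.021474173104542693
[-0.58563899  0.08268581  0.23943181]
```

arm_command:
  moves: [-3.5,0.5,0,0,-3.9,0.55,0,0,-3.9,0.55,0,0,-3.9,0.55,0,0,-3.9,0.55,0,0,-3.9,0.55,0,0,-3.9,0.55,0,0,-3.9,0.55,0,0,-3.9,0.55,0,0,-3.9,0.55,0,0,-3.9,0.55,0,0,-3.9,0.55,0,0]

```text
time: 2.02
ee_pos: [0.4139, 0.1495, 0.2974]
eef_rot: [0.607, 0.795, 0.0, -0.0]
ft_force: [1.7, 0.4, -0.4]
width: 0.0003
grip_force: 0.0
```

arm_command:
  moves: [-3.9,0.55,0,0,-3.9,0.55,0,0,-4,0.55,0,0,0,0,3.5,0,0,0,3.5,0,0,0,3.5,0,0,0,3.5,0,0,0,3,0,0,0,2,0,0,0,0,0,0,0,0,0]

```text
time: 2.93
ee_pos: [0.4602, 0.0418, 0.1073]
eef_rot: [0.607, 0.795, -0.001, -0.0]
ft_force: [0.5, 0.5, 0.4]
width: 0.0008
grip_force: 0.0
```

```bash
python3 - <<'E'
from h import *
from bench import r
s=r.read_state();Rt=R.from_quat(s["eef_rot"]).as_matrix();print(s["ee_pos"],s["width"],s["ft_force"])
p=np.array([.459,.0370,.058]);print(Rt.T@(p-s["ee_pos"]))
cv2.imwrite("pics/w1.png",r.camera("wrist")[:,:,::-1])
E
```

```text
[0.46015647 0.04179559 0.10731232] 0.0007932069012130245 [0.45168282 0.52618841 0.38040177]
[-0.00429485 -0.00227858  0.04931939]
```

View pics/w1.png

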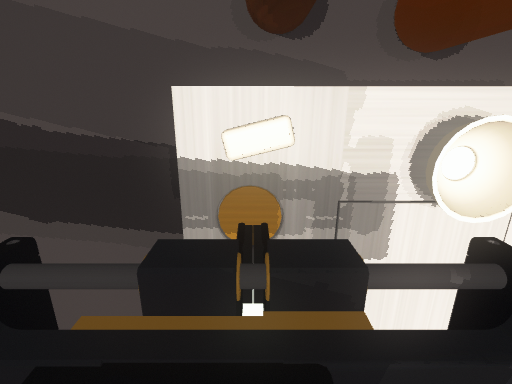

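The wrist view shows disc 1 at about (250,215) with the shut fingertips over its near part. The lid corner at (338,202) is well clear. I'll centre on the disc and come down.

arm_command:
  moves: [-0.4,-0.2,1.5,0,0,0,1.5,0,0,0,1.0,0,0,0,0.3,0,0,0,0.1,0,0,0,0.1,0,0,0,0,0,0,0,0,0]

```text
time: 3.65
ee_pos: [0.4603, 0.0378, 0.0632]
eef_rot: [0.607, 0.795, 0.0, 0.0]
ft_force: [0.0, 0.0, 0.5]
width: 0.0004
grip_force: 0.0
```

arm_command:
  moves: [0,0,0.05,0,0,0,0.05,0,0,0,0.05,0,0,0,0.05,0,0,0,0.05,0,0,0,0,0,0,0,0,0]

```text
time: 4.23
ee_pos: [0.4598, 0.0377, 0.06]
eef_rot: [0.607, 0.795, -0.0, -0.0]
ft_force: [-0.2, 0.3, 0.3]
width: 0.0009
grip_force: 0.0
```

arm_command:
  moves: [0,0,0.05,0,0,0,0.05,0,0,0,0.05,0,0,0,0,0,0,0,0,0]

```text
time: 4.65
ee_pos: [0.4598, 0.0377, 0.0585]
eef_rot: [0.607, 0.795, -0.0, -0.0]
ft_force: [-0.9, -0.3, 0.1]
width: 0.0006
grip_force: 0.0
```

arm_command:
  moves: [0,0,0.05,0,0,0,0.05,0,0,0,0,0,0,0,0,0]

```text
time: 4.98
ee_pos: [0.4599, 0.0377, 0.0584]
eef_rot: [0.607, 0.795, 0.0, -0.0]
ft_force: [-6.1, -0.6, 16.8]
width: 0.0005
grip_force: 8.4
```

Disc 1 is rigid: 17 N with no travel. Next is disc 2.

arm_command:
  moves: [0,0,-0.5,0,0,0,-0.8,0,-2.0,0,0,0,-3,0,0,0,-3,-0.1,0,0,0,0,0.4,0,0,0,0.4,0,0,0,0.2,0,0,0,0.1,0,0,0,0.1,0,0,0,0,0,0,0,0,0]

```text
time: 5.98
ee_pos: [0.48, -0.0392, 0.0586]
eef_rot: [0.606, 0.795, 0.0, -0.0]
ft_force: [-0.1, -0.1, -0.1]
width: 0.0007
grip_force: 0.0
```

arm_command:
  moves: [0,0,0.02,0,0,0,0.02,0,0,0,0.02,0,0,0,0,0,0,0,0,0]

```text
time: 6.4
ee_pos: [0.48, -0.0395, 0.0581]
eef_rot: [0.607, 0.795, 0.0, -0.0]
ft_force: [-1.4, 1.7, 3.9]
width: 0.0003
grip_force: 1.9
```

arm_command:
  moves: [0,0,0.02,0,0,0,0.02,0,0,0,0,0,0,0,0,0]

```text
time: 6.73
ee_pos: [0.48, -0.0395, 0.0575]
eef_rot: [0.607, 0.795, 0.0, -0.0]
ft_force: [-1.1, 3.1, 3.5]
width: 0.0004
grip_force: 1.8
```

arm_command:
  moves: [0,0,0.03,0,0,0,0.03,0,0,0,0.03,0,0,0,0,0,0,0,0,0]

```text
time: 7.15
ee_pos: [0.4801, -0.0399, 0.0566]
eef_rot: [0.607, 0.795, -0.0, 0.0]
ft_force: [0.3, 1.9, 2.6]
width: 0.0005
grip_force: 1.1
```

Disc 2 gives: it went down 2 mm at about 3 N. I'll press on slowly.

arm_command:
  moves: [0,0,0.03,0,0,0,0.03,0,0,0,0.03,0,0,0,0.03,0,0,0,0.03,0,0,0,0.03,0,0,0,0.03,0,0,0,0.03,0,0,0,0.03,0,0,0,0.03,0,0,0,0.03,0,0,0,0,0]

```text
time: 8.15
ee_pos: [0.48, -0.0399, 0.0533]
eef_rot: [0.607, 0.795, 0.0, 0.0]
ft_force: [1.1, -1.2, 2.1]
width: 0.0007
grip_force: 1.3
```

arm_command:
  moves: [0,0,0.03,0,0,0,0.03,0,0,0,0.03,0,0,0,0,0,0,0,0,0]

```text
time: 8.57
ee_pos: [0.4801, -0.0399, 0.0525]
eef_rot: [0.607, 0.795, 0.0, 0.0]
ft_force: [0.4, -1.4, 4.4]
width: 0.0005
grip_force: 2.3
```

arm_command:
  moves: [0,0,0.03,0,0,0,0.03,0,0,0,0,0,0,0,0,0]

```text
time: 8.9
ee_pos: [0.4801, -0.0399, 0.0524]
eef_rot: [0.607, 0.795, 0.0, -0.0]
ft_force: [-3.4, -1.1, 13.6]
width: 0.0003
grip_force: 7.0
```

It has hit the end stop: 13.6 N after 6 mm of travel. Now I'll draw straight up and then back.

arm_command:
  moves: [0,0,-0.3,0,0,0,-1,0,0,0,-2,0,0,0,-3,0,0,0,-3,0,0,0,-3,0,0,0,-3,0,0,-2,-1,0,0,-2,0,0,0,-2,0,0,0,0,0,0,0,0,0,0]

```text
time: 9.9
ee_pos: [0.4215, -0.0556, 0.2152]
eef_rot: [0.607, 0.795, 0.001, -0.0]
ft_force: [0.7, 0.8, 1.6]
width: 0.0009
grip_force: 0.0
```

```bash
python3 - <<'E'
from h import *
from bench import r
cv2.imwrite("pics/end.png",np.vstack([r.camera("scene")[:,:,::-1][100:384],r.camera("top")[:,:,::-1][90:310]]))
E
```

```text
(no output)
```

View pics/end.png

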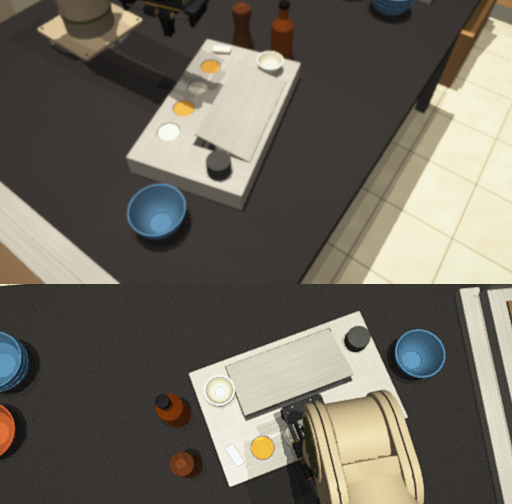

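The picture shows the lid lifted ajar, the arm clear, and the bowls, bottle, mill, tin and rest where they stood.

```bash
python3 -c "
from bench import r
print(r.close_job())"
```

```text
the job is handed in; nothing more can be done
None
```

Disc 2 was the push-catch: I pressed it fully in (6 mm, to its stop), the lid lifted ajar, the arm drew clear with nothing else visibly moved, and the job is handed in; pressing blank disc 1 reached about 17 N, firmer than intended.

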